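Open the sprung gouge box on the linocut table

TASK

Open the wooden gouge box so the carver can get at the tools: with the fingertips press down the steel tab of the catch on its front until the sprung lid pops up, then push the lid up and over its hinge until it leans fully open against its stop, and move clear. Only press and push: do not pinch the lid or lift it by a grip, do not lift the box or shove it along the table, and leave the gouges, block, roller and other things around it where they lie.

Things in the scene. Friction and masses are not known exactly. Their poses are not given: they have to be found in the camera images.
- gouge_box: Beech tool box standing free on the table, about 1.8 kg, with catch and lid. 150 mm deep (x), 240 wide (y), body 42 high, 52 with the lid shut. Origin: centre of its underside; x runs from the catch (front, -x side, towards the robot) to the hinge (back), y left, z up. The front wall is at x = -75 mm. Five gouges lie inside, below the rim.
- latch_tab (a point): Where to press the steel catch: top face of its paddle tab, which sticks out level from the middle of the box front. At rest 28 mm above the table and 103 mm in front of the box centre (28 mm in front of the front wall). The paddle is 38 mm wide (y), ends 117 mm in front of the box centre, and has free air below.
- latch (a joint): Turn of the catch about its pivot pin (along the box's y, 81 mm in front of the box centre, 26 mm up), rad: 0 at rest, 0.30 with the tab fully down (press point 7 mm lower). At the press point (22 mm from the pin) it takes about 2 N to start, 3.5 N at 0.13 where the hook frees the lid, 5.5 N at the bottom; it springs back when let go.
- lid (a joint): Opening of the lid about its hinge, rad: 0 shut and caught, 1.85 fully open on its stop. When the catch lets go, two sprung pins lift the lid in under a second to about 0.6, where it rests. Above that it swings freely: let go below about 1.5 it falls back onto the pins, past about 1.65 it falls open to the stop. It weighs about 0.18 kg; 1 to 2 N at the front edge move it.
- lid_hinge (a point): Middle of the lid's hinge line (along the box's y), at the back of the box 75 mm behind the box centre and 42.5 mm above its underside.
- lid_edge (a point): Middle of the lower front edge of the lid (moves with the lid), 150 mm from the hinge line. The lid board is 150 by 240 by 6 mm; a raised panel 4 mm thick covers its outside but for a border of 8 mm in front and 11 mm at the sides. In the middle of the edge a steel striker 26 mm wide sticks out 3.5 mm.
- gouge_a: Loose palm gouge lying in front of the box, beside the catch (either side): pale wooden handle 52 mm long and 35 mm thick, steel blade, 120 mm overall, 32 mm high. Origin on the table under the handle; the blade points along -x. Bystander.
- lino_block: Loose mounted lino block, 100 by 75 by 22 mm, in front of the box, on the side of the catch where gouge_a is not. Origin: centre of its underside. Bystander.
- gouge_b: Loose palm gouge like gouge_a, lying to the left of the box. Bystander.
- brayer: Loose ink roller: black rubber roll 100 mm long (y) and 40 mm thick, wooden handle along x to 145 mm from the roll, 40 mm high, left of the box, beyond gouge_b. Origin on the table under the roll's centre. Bystander.
- ink_jar: Jar of ink with a black lid, 68 mm across and 70 mm high, on the right of the box. Origin: centre of its underside. Bystander.
- tin: Open metal tin, 100 by 75 by 30 mm, on the right of the box. Origin: centre of its underside. Bystander.

How it is judged:
By the outcome, as a careful person would: the job done as asked, in the order asked, and still so for the second after the job is handed in, with the robot touching nothing.
It also fails if it takes over 40 s, if anything falls off the work surface, if the arm or the gripper's body presses on something with over 40 N, if the wrist force passes 120 N, or if a joint passes its speed limit or range.

ROBOT

A 6-joint arm with a two-finger parallel gripper is mounted at the origin on the work surface. World frame = base frame: x ahead of the robot, y to its left, z up, the work surface at z = 0. Lengths are in m, angles in degrees, forces in N, time in s.
With the tool pointing down it reaches from about 0.25 to 0.725 m from the base axis. Payload 9.7 kg.
Tool frame: the origin (TCP) lies midway between the tips of the shut fingers; the grasp point (between the pads) lies 19 mm behind it; z points along the fingers, y is the line along which they close (so a half turn about z gives the same grasp; the last joint's range is limited). The gripper opens to 85 mm and grips with 20 to 120 N. Pads are 22 mm wide; open, the fingers measure 114 mm over their backs; the gripper's body (76 mm by 85 mm) begins 54 mm behind the grasp point. The pads swing forward as they close: fully open they stand 13 mm farther back than shut.
Start: joints at [63.197, 4.979, 10.078, 95.1, 0, 90], TCP at [0.248, 0.491, 0.231] pointing down, gripper open.
Joint ranges: [-179.16, 179.16], [-48.56, 103.87], [-65.8, 70.77], [-126.05, 130.52], [-82.76, 87.17], [-180, 180]. Speed limits (degrees/s): [127.2, 127.2, 147.25, 180, 180, 180].

INTERFACE

Orientations are given as [roll, pitch, yaw] about the fixed x, y, z axes, in that order (R = Rz(yaw) Ry(pitch) Rx(roll)).
In Python, from workcell import * gives the robot as it stands.
- The arm moves only by the tool servo_tool, never from a script. Its argument "moves" is a list of rows, each a list of 4 numbers: the shift along the world's x, y, z in normalised numbers (1 is 75 cm), then the turn about the world's z in normalised numbers (1 is pi/2 rad). A call has 1 to 20 rows; each row is the pose to reach, as a shift and turn from the pose commanded when the call began; what a row does not reach only later rows make up. A row lasts 1/12 s, in which the tool goes at most 41.7 mm and 7.16 degrees, less where a joint would pass 70% of its speed; a pose out of reach is approached as far as the arm can. Shift and turn numbers lie between -1 and 1, and a call with a number outside is refused. A call with a gripper value outside its range is refused whole. "claw" is the closure, from 0 (fully open) to 1 (shut), set as the call begins (left out, the last holds). The fingers move at their own pace and stop on an object; "force" is the grip in N (left out, the last holds). Time passes only in rows, so rows that repeat a pose let the fingers close. It gives the time, the measured TCP pose, the force, the opening and the grip force at its end, in the units of the state.
- get_obs(): the state, without advancing time (a new reading comes with each control period).
- camera(name): name is "scene" or "top" or "wrist"; returns the picture (400x640x3 uint8, red, green, blue); there is no depth.
- get_calibration(name): a dict with "fx", "fy", "cx", "cy" (pixels), "rvec" (rotation vector, rad) and "tvec" (3), from world to camera coordinates, as OpenCV has them; the wrist camera has in their place "tool_from_camera" (4x4, takes a point from camera to tool coordinates, whose origin is the TCP and whose axes are the flange's). Camera axes: x right, y down, z forward; pixel columns grow to the right and rows downward; lengths in m; the calibration is good to about 2 mm. The wrist camera is an equidistant fisheye: a pixel r from the principal point sees the ray r / f radians off the axis. A picture is of the moment at which its call begins: read the wrist's pose just before it. get_calibration takes no time and is no camera call.
- job_done(): hands the job in; it is judged then, once.
The state is a dict: "time": time; "q": joint angles; "qd": joint speeds; "joint_efforts": joint torques, N m; "ee_pos": TCP position; "tcp_rot": TCP orientation; "wrist_force": force on the tool from outside, world axes, zero at the start; "torque": the same for the moment, N m; "opening": finger opening in m; "grasp_force": force on a finger pad.
Only numpy, scipy, OpenCV 4.12 (cv2) and the standard library are available. Lean on these libraries where they do the work, as an engineer would, in place of code of your own. Each camera call takes 0.05 s, during which the arm holds its last target. There are 200 camera calls.

## Working session

There is one attempt and no reset: what is moved stays moved. The work goes in short steps, Python scripts to look and compute and a tool call to move; the robot and the scene stay as the last step left them, time stands still between calls to the robot, and variables do not carry over. Pictures are saved under pics/ and viewed, at most 10 in all, crops included, and the job is handed in when it is done.

Besides the shell and the picture viewer there is one more tool, called as name(argument=value, ...), one argument or row to a line, values as JSON. servo_tool: Moves the arm, as the interface text tells. Its arguments: {"type":"object","properties":{"moves":{"type":"array","items":{"type":"array","items":{"type":"number"}}},"claw":{"type":"number"},"force":{"type":"number"}},"required":["moves"]}

```bash
mkdir -p pics; python3 - <<'E'
from workcell import *
import cv2
for n in("top","scene"):
    cv2.imwrite(f"pics/{n}0.png",camera(n)[:,:,::-1]); c=get_calibration(n); print(n,c)
o=get_obs(); print({k:o[k] for k in("time","ee_pos","tcp_rot","opening","wrist_force")})
E
```

```text
top {'fx': 440.2250522530442, 'fy': 440.2250522530442, 'cx': 315.32516791894733, 'cy': 204.01004320981298, 'rvec': array([ 2.14402   , -2.16986295,  0.13531411]), 'tvec': array([0.0423037 , 0.54021048, 1.0877106 ])}
scene {'fx': 452.4870080842975, 'fy': 452.4870080842975, 'cx': 316.48339748722555, 'cy': 194.9885454858788, 'rvec': array([ 1.00438962,  2.37326426, -1.15061813]), 'tvec': array([ 0.3593875 , -0.22111277,  1.3621714 ])}
{'time': 0.1, 'ee_pos': array([0.24788749, 0.49073382, 0.23064425]), 'tcp_rot': array([-1.79929339e+02, -6.68761545e-04,  1.53199758e+02]), 'opening': 0.08511037670032408, 'wrist_force': array([-0.38047124,  0.57248641,  0.48829233])}
```

View pics/top0.png

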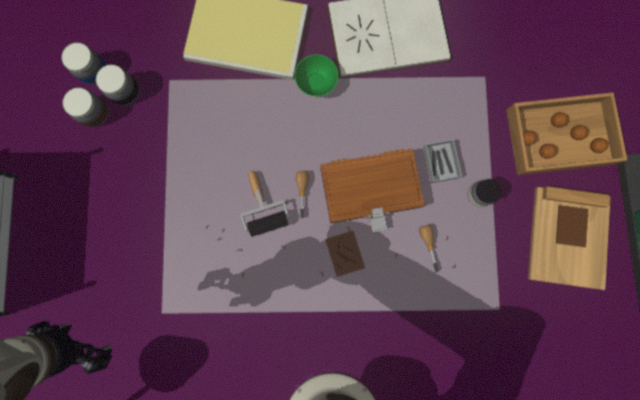

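View pics/scene0.png

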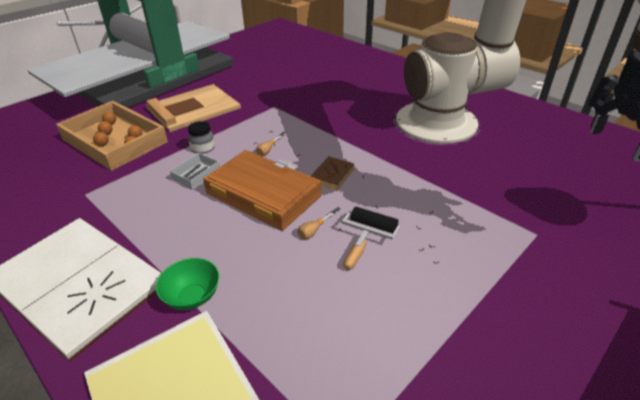

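The top view shows the box lid centred at about (372,186), with the tab at (378,219). The lino block is left of the tab at (345,254), and gouge_a is to its right at (430,245). The scene view agrees. Next I'll measure the lid.

```bash
cat > h.py <<'E'
import numpy as np, cv2
from workcell import *
def ray(name,uv):
    c=get_calibration(name); R=cv2.Rodrigues(c["rvec"])[0]
    d=R.T@np.array([(uv[0]-c["cx"])/c["fx"],(uv[1]-c["cy"])/c["fy"],1]); return -R.T@c["tvec"],d
def onz(name,uv,z):
    o,d=ray(name,uv); return o+d*(z-o[2])/d[2]
E
python3 - <<'E'
from h import *
im=cv2.imread("pics/top0.png"); hsv=cv2.cvtColor(im,cv2.COLOR_BGR2HSV)
m=cv2.inRange(hsv,(3,110,60),(18,255,255)); m[:140]=0;m[235:]=0;m[:,:310]=0;m[:,435:]=0
m=cv2.morphologyEx(m,cv2.MORPH_OPEN,np.ones((5,5)))
c=max(cv2.findContours(m,0,2)[0],key=cv2.contourArea)
print("cam",ray("top",(0,0))[0])
P=np.array([onz("top",p[0],.049)[:2] for p in c]).astype(np.float32)
r=cv2.minAreaRect(P*1000); print(r)
b=cv2.boxPoints(r);print(b)
g=cv2.inRange(hsv,(0,0,110),(179,60,255))
# tab crop
cr=cv2.resize(im[140:290,300:460],None,fx=5,fy=4*1.25/1,interpolation=cv2.INTER_CUBIC)[:600]
cv2.imwrite("pics/crop.png",cv2.resize(im[150:270,310:450],None,fx=5,fy=5,interpolation=cv2.INTER_CUBIC))
for uv in((378,219),): print(onz("top",uv,.028))
E
```

```text
cam [0.40084314 0.03699151 1.14659832]
((586.7533569335938, -107.05946350097656), (152.3624725341797, 239.36038208007812), 9.347695350646973)
[[ 492.14465     -1.3422785]
 [ 531.0228    -237.52417  ]
 [ 681.36206   -212.77664  ]
 [ 642.4839      23.405243 ]]
[ 0.50097018 -0.12351874  0.028     ]
```

View pics/crop.png

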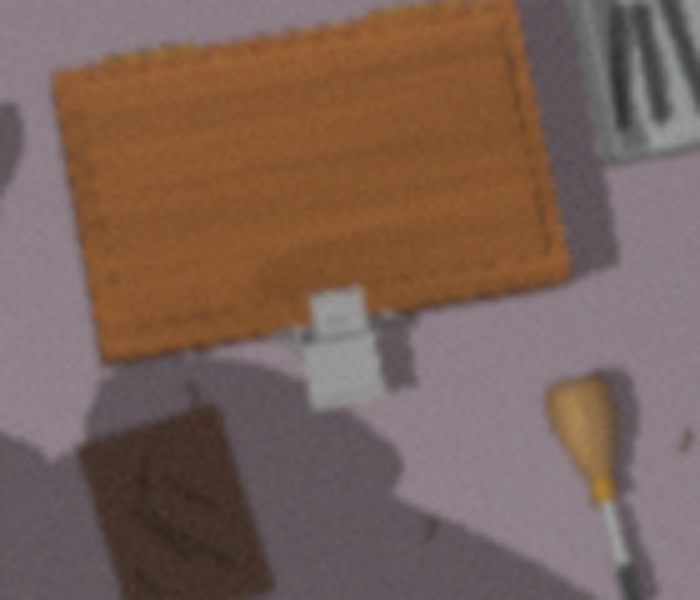

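The crop shows the catch plate at crop (340,340), with its paddle end at about (349,400), which is full-picture (380,230). It agrees with the lid fit to about 2 mm: box centre (0.588, -0.107), yaw 9.35°. The tool can only point down, so I'll press with the leading finger of a half-open gripper. That keeps the gripper body clear of the lid as it pops up.

Units first: shifts go in shares of 75 cm and turns go in shares of pi/2 rad. So -61.9 cm / 75 = -0.8253, 20.9 cm / 75 = 0.2787, -0.94 rad / 1.5708 = -0.5984.

servo_tool(
  moves=[
    [0.2787,-0.8253,-0.04,-0.5984],
    [0.2787,-0.8253,-0.04,-0.5984],
    [0.2787,-0.8253,-0.04,-0.5984],
    [0.2787,-0.8253,-0.04,-0.5984],
    [0.2787,-0.8253,-0.04,-0.5984],
    [0.2787,-0.8253,-0.04,-0.5984],
    [0.2787,-0.8253,-0.04,-0.5984],
    [0.2787,-0.8253,-0.04,-0.5984],
    [0.2787,-0.8253,-0.04,-0.5984],
    [0.2787,-0.8253,-0.04,-0.5984],
    [0.2787,-0.8253,-0.04,-0.5984],
    [0.2787,-0.8253,-0.04,-0.5984],
    [0.2787,-0.8253,-0.04,-0.5984],
    [0.2787,-0.8253,-0.04,-0.5984],
    [0.2787,-0.8253,-0.04,-0.5984],
    [0.2787,-0.8253,-0.04,-0.5984],
    [0.2787,-0.8253,-0.16,-0.5984],
    [0.2787,-0.8253,-0.16,-0.5984],
    [0.2787,-0.8253,-0.16,-0.5984],
    [0.2787,-0.8253,-0.16,-0.5984],
  ],
  claw=0.53,
  force=20,
)

```text
time: 1.77
ee_pos: [0.4551, -0.1276, 0.1089]
tcp_rot: [-179.7, -0.1, 99.3]
wrist_force: [0.7, 0.2, 0.9]
opening: 0.04
grasp_force: 0.0
```

```bash
python3 - <<'E'
from h import *
from scipy.spatial.transform import Rotation as Ro
o=get_obs(); w=camera("wrist"); cv2.imwrite("pics/w1.png",w[:,:,::-1]); c=get_calibration("wrist")
print(o["ee_pos"],o["tcp_rot"]); print(c)
# project predicted points (box frame) into wrist
T=np.eye(4);T[:3,:3]=Ro.from_euler("xyz",o["tcp_rot"],degrees=True).as_matrix();T[:3,3]=o["ee_pos"]
M=np.linalg.inv(T@np.array(c["tool_from_camera"]))
a=np.radians(9.35)
im=w[:,:,::-1].copy()
for x,y,z in((-117,19,28),(-117,-19,28),(-75,120,46),(-75,-120,46),(75,120,46),(75,-120,46)):
    x,y,z=x/1e3,y/1e3,z/1e3
    p=M@[.588+x*np.cos(a)-y*np.sin(a),-.107+x*np.sin(a)+y*np.cos(a),z,1]
    th=np.arctan2(np.hypot(p[0],p[1]),p[2]);ph=np.arctan2(p[1],p[0])
    u=c["cx"]+c["fx"]*th*np.cos(ph);v=c["cy"]+c["fy"]*th*np.sin(ph);print(u,v)
    cv2.circle(im,(int(u),int(v)),3,(0,0,255),1)
cv2.imwrite("pics/w1m.png",im)
E
```

```text
[ 0.45508795 -0.12763912  0.10887007] [-1.79702459e+02 -1.38082819e-01  9.93280177e+01]
{'fx': 309.70691628693146, 'fy': 309.70691628693146, 'cx': 317.5174566634726, 'cy': 205.36673380269914, 'tool_from_camera': array([[ 1.50960113e-04, -9.45730607e-01, -3.24951683e-01,
         8.35994348e-02],
       [ 9.99999988e-01,  1.50438989e-04,  2.67281425e-05,
         1.64557029e-04],
       [ 2.36077801e-05, -3.24951683e-01,  9.45730619e-01,
        -1.42731523e-01],
       [ 0.00000000e+00,  0.00000000e+00,  0.00000000e+00,
         1.00000000e+00]])}
341.0544024493182 191.8263395743692
339.8245549886042 237.73746978575798
407.38517443336764 54.74687909906356
382.5897698016814 344.09138060614134
570.6555295544363 84.95435914128409
517.8568574655309 327.13972586688044
```

View pics/w1m.png

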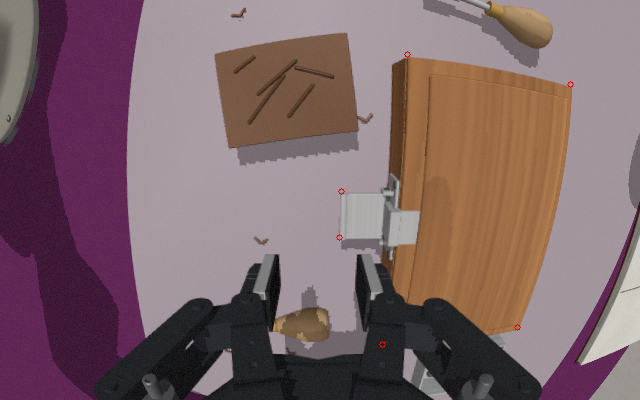

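The wrist view shows the predicted paddle corners (341,192) and (340,238) landing on the real paddle, so the pose is good. The fingers are over clear table, so I'll descend and press.

Converted, -8.2 cm / 75 = -0.1093, -8 cm / 75 = -0.1067.

servo_tool(
  moves=[
    [0.004,0,-0.0533,0],
    [0.004,0,-0.08,0],
    [0.004,0,-0.0933,0],
    [0.004,0,-0.0987,0],
    [0.004,0,-0.1013,0],
    [0.004,0,-0.104,0],
    [0.004,0,-0.1067,0],
    [0.004,0,-0.1093,0],
    [0.004,0,-0.1093,0],
  ],
)

```text
time: 2.57
ee_pos: [0.4602, -0.1281, 0.0296]
tcp_rot: [180.0, 0.0, 99.3]
wrist_force: [0.0, -0.1, -0.0]
opening: 0.0396
grasp_force: 0.0
```

Converted, -0.9 cm / 75 = -0.012, -0.8 cm / 75 = -0.0107.

servo_tool(
  moves=[
    [0,0,-0.0027,0],
    [0,0,-0.0053,0],
    [0,0,-0.008,0],
    [0,0,-0.0107,0],
    [0,0,-0.012,0],
    [0,0,-0.012,0],
    [0,0,-0.012,0],
  ],
)

```text
time: 3.15
ee_pos: [0.4602, -0.1282, 0.0207]
tcp_rot: [180.0, 0.0, 99.3]
wrist_force: [-2.6, 0.9, 7.3]
opening: 0.0405
grasp_force: 2.4
```

```bash
python3 - <<'E'
from h import *
im=camera("scene")[:,:,::-1]; cv2.imwrite("pics/s2.png",cv2.resize(im[80:280,130:430],None,fx=2.5,fy=2.5))
E
```

```text
(no output)
```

View pics/s2.png

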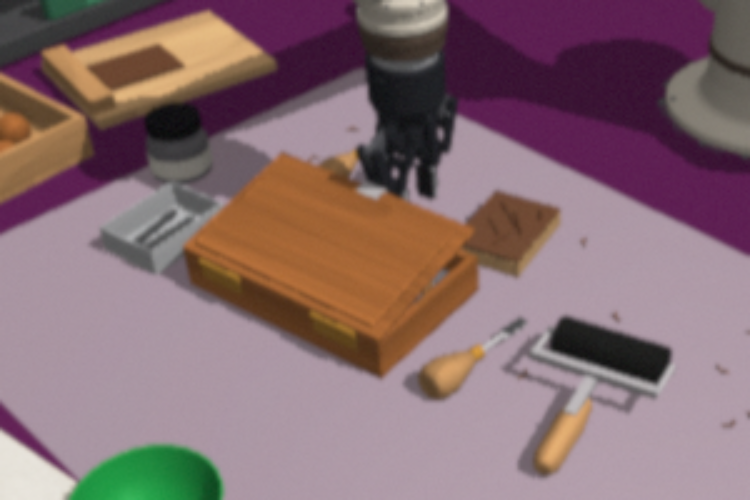

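The lid has popped and is rising: in the crop its side shows a gap at about (440,280). I'll hold while it finishes.

servo_tool(
  moves=[
    [0,0,0,0],
    [0,0,0,0],
    [0,0,0,0],
    [0,0,0,0],
    [0,0,0,0],
    [0,0,0,0],
    [0,0,0,0],
    [0,0,0,0],
  ],
)

```text
time: 3.87
ee_pos: [0.4602, -0.1282, 0.0208]
tcp_rot: [180.0, 0.0, 99.3]
wrist_force: [-2.1, 0.2, 7.7]
opening: 0.0402
grasp_force: 2.4
```

```bash
python3 - <<'E'
from h import *
im=camera("scene")[:,:,::-1]; cv2.imwrite("pics/s3.png",cv2.resize(im[80:280,130:430],None,fx=2.5,fy=2.5))
E
```

```text
(no output)
```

View pics/s3.png

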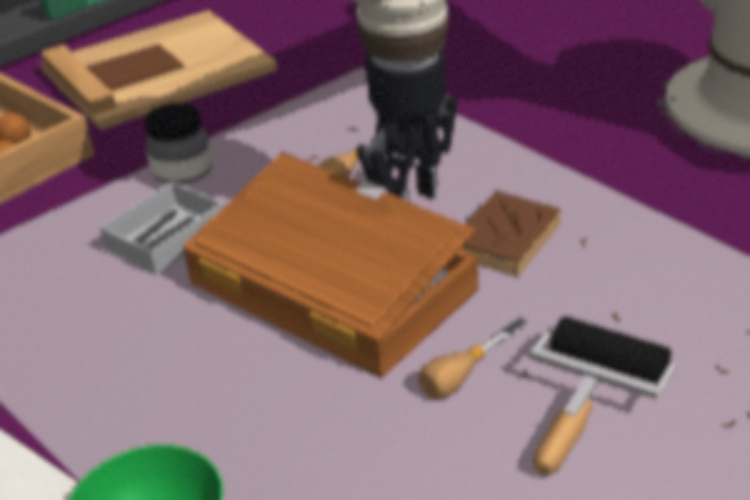

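The picture hasn't changed. The lid has stopped at about 0.25, held down by the finger linkage above it, which fits the force of -2 N in x. The hook is free, so I'll back away up and towards the robot to let the lid rise.

Converted, -5 cm / 75 = -0.0667, 1.8 cm / 75 = 0.024.

servo_tool(
  moves=[
    [-0.004,0,0.004,0],
    [-0.008,-0.0013,0.0093,0],
    [-0.016,-0.0027,0.016,0],
    [-0.0267,-0.004,0.024,0],
    [-0.04,-0.0067,0.0267,0],
    [-0.0533,-0.0093,0.0267,0],
    [-0.0667,-0.0107,0.0267,0],
    [-0.0667,-0.0107,0.0267,0],
    [-0.0667,-0.0107,0.0267,0],
    [-0.0667,-0.0107,0.0267,0],
    [-0.0667,-0.0107,0.0267,0],
    [-0.0667,-0.0107,0.0267,0],
  ],
)

```text
time: 4.92
ee_pos: [0.4102, -0.136, 0.0402]
tcp_rot: [-180.0, -0.0, 99.4]
wrist_force: [-0.0, -0.4, -0.3]
opening: 0.0403
grasp_force: 0.0
```

```bash
python3 - <<'E'
from h import *
im=camera("scene")[:,:,::-1]; cv2.imwrite("pics/s4.png",cv2.resize(im[80:280,130:430],None,fx=2.5,fy=2.5))
E
```

```text
(no output)
```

View pics/s4.png

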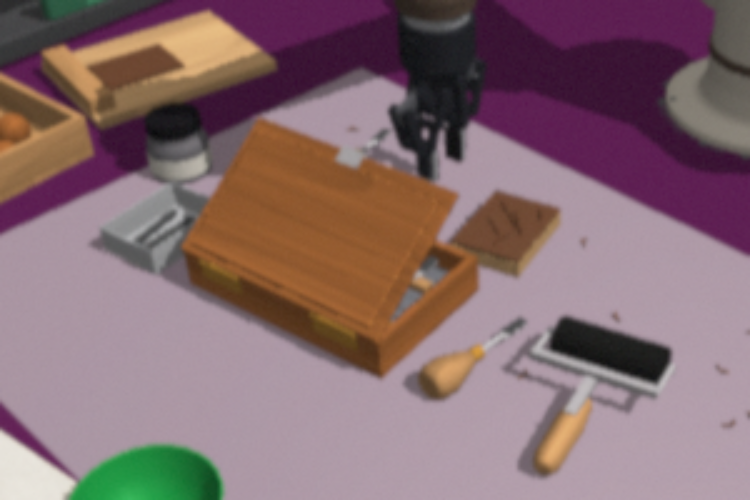

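The lid now rests at about 0.6 with its striker at crop (348,158). The box and its neighbours haven't moved. Next I'll raise the fingertips to just below the edge height and approach.

Converted, 9.5 cm / 75 = 0.1267, 8.5 cm / 75 = 0.1133.

servo_tool(
  moves=[
    [0,0,0.04,0],
    [0,0,0.08,0],
    [0.0267,0.004,0.0947,0],
    [0.06,0.0093,0.0947,0],
    [0.0867,0.0147,0.0947,0],
    [0.1067,0.0173,0.0947,0],
    [0.1133,0.0187,0.0947,0],
    [0.12,0.02,0.0947,0],
    [0.1267,0.0213,0.0947,0],
    [0.1267,0.0213,0.0947,0],
  ],
)

```text
time: 5.8
ee_pos: [0.504, -0.1202, 0.1113]
tcp_rot: [-179.8, -0.0, 99.3]
wrist_force: [-5.2, -1.2, 2.5]
opening: 0.0402
grasp_force: 2.5
```

Converted, 7 cm / 75 = 0.0933, 5.2 cm / 75 = 0.0693.

servo_tool(
  moves=[
    [0.0053,0.0013,0.0093,0],
    [0.012,0.002,0.0173,0],
    [0.02,0.0027,0.0253,0],
    [0.0267,0.004,0.032,0],
    [0.036,0.006,0.04,0],
    [0.0453,0.0073,0.048,0],
    [0.0573,0.0093,0.0573,0],
    [0.0693,0.0113,0.064,0],
    [0.0813,0.0133,0.0707,0],
    [0.0933,0.0153,0.076,0],
    [0.0933,0.0153,0.076,0],
  ],
)

```text
time: 6.72
ee_pos: [0.5769, -0.1084, 0.1691]
tcp_rot: [179.9, 0.0, 99.4]
wrist_force: [0.0, 0.2, 0.6]
opening: 0.04
grasp_force: 0.2
```

Converted, 8.5 cm / 75 = 0.1133, 1.4 cm / 75 = 0.0187.

servo_tool(
  moves=[
    [0.0133,0.002,0.004,0],
    [0.0267,0.0047,0.008,0],
    [0.04,0.0067,0.0107,0],
    [0.0533,0.0087,0.012,0],
    [0.0667,0.0107,0.0133,0],
    [0.0773,0.0127,0.0133,0],
    [0.088,0.014,0.0107,0],
    [0.0987,0.016,0.0093,0],
    [0.1067,0.0173,0.008,0],
    [0.1133,0.0187,0.008,0],
    [0.1133,0.0187,0.008,0],
    [0.1133,0.0187,0.008,0],
    [0.1133,0.0187,0.008,0],
    [0.1133,0.0187,0.008,0],
  ],
)

```text
time: 7.88
ee_pos: [0.6598, -0.0947, 0.1745]
tcp_rot: [180.0, 0.0, 99.3]
wrist_force: [-0.3, 0.6, -0.0]
opening: 0.0402
grasp_force: 0.0
```

```bash
python3 - <<'E'
from h import *
im=camera("scene")[:,:,::-1]; cv2.imwrite("pics/s5.png",cv2.resize(im[40:280,130:430],None,fx=2.5,fy=2.5))
E
```

```text
(no output)
```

View pics/s5.png

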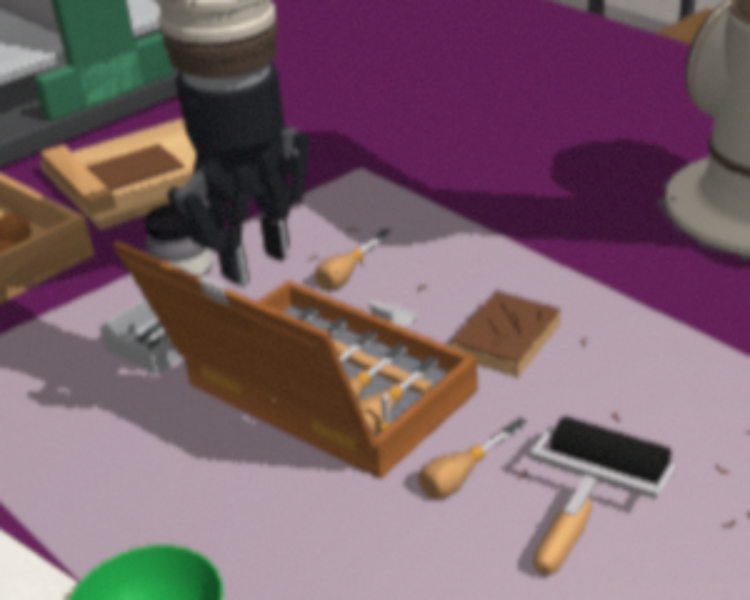

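The lid leans back fully open, with its top edge at about (120,245)–(330,330) in the crop. The wrist force is about zero. I'll move back and up, clear of the box.

Converted, -22 cm / 75 = -0.2933, -2.5 cm / 75 = -0.0333.

servo_tool(
  moves=[
    [-0.0133,-0.002,0,0],
    [-0.04,-0.0067,0.0067,0],
    [-0.08,-0.0133,0.0267,0],
    [-0.12,-0.02,0.0533,0],
    [-0.16,-0.0267,0.08,0],
    [-0.2,-0.0333,0.1067,0],
    [-0.24,-0.04,0.1067,0],
    [-0.2667,-0.04,0.1067,0],
    [-0.2933,-0.04,0.1067,0],
    [-0.2933,-0.04,0.1067,0],
    [-0.2933,-0.04,0.1067,0],
    [-0.2933,-0.04,0.1067,0],
  ],
)

```text
time: 8.93
ee_pos: [0.4404, -0.1246, 0.2545]
tcp_rot: [179.9, 0.0, 99.3]
wrist_force: [0.6, -0.5, 0.3]
opening: 0.0402
grasp_force: 0.0
```

```bash
python3 - <<'E'
from h import *
im=camera("scene")[:,:,::-1]; cv2.imwrite("pics/s6.png",cv2.resize(im[40:280,130:430],None,fx=2.5,fy=2.5))
print(get_obs()["wrist_force"],get_obs()["ee_pos"])
E
```

```text
[ 0.38797986 -0.08715825  0.49295248] [ 0.44059216 -0.12459046  0.25418945]
```

View pics/s6.png

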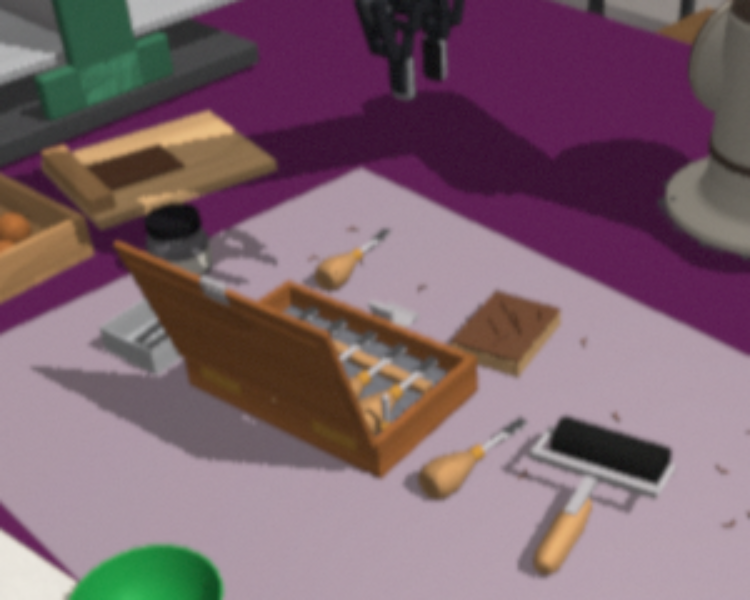

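The lid stays open, its edge still at (120,245)–(330,330). The arm is clear and the bystanders are where they were.

```bash
python3 -c "
from workcell import *
print(job_done())"
```

```text
the job is handed in; nothing more can be done
None
```

The catch was pressed, the lid popped and was pushed fully open against its stop, and the arm is clear; in the pictures the box and everything around it look unmoved, and the job was handed in about 9 s into the run.

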